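# Load the cap feed slot

### The job

Load the bottle-cap feed tray: with the fingertips, push the three large screw caps along the floor of the tray, one at a time, through the sprung gate into the feed slot, letting the gate flap swing shut behind each one, until all three stand in a row in the slot with the flap shut. Only slide the caps, never lift or tip them; the small cap belongs to other bottles and must stay behind in the loading area, and the timer, forceps and note pad beside the tray are to be left alone.

Things in the scene. Friction and masses are not known exactly. Their poses are not given: they have to be found in the camera images.
- tray: Aluminium cap feed tray, fixed on the bench, level, floor 3 mm above the bench. Origin on the bench surface under the middle of the gate; +x runs along the feed slot, away from the loading area, +y to the left when looking that way, z up. Rim, guides and rails are only 11 mm high above the bench: fingertips 13 to 20 mm up pass over them and still push the large caps (tops 25 mm up).
- loading_area (a point): middle of the loading area on the tray's floor, at tray x = -90 mm, y = 0. The area reaches from x = -176 to -4 mm and y = -84 to 84 mm inside a 4 mm rim; the caps start in it at x = -69 to -151 mm, 42 to 54 mm to either side of the centre line y = 0. From x = -52 mm two straight slanted guides narrow it from full width down to the gate.
- gate (a point): middle of the gate on the tray's floor, 3 mm above the tray's origin. The opening is 38 mm wide (y = -19 to 19 mm) at x = -4 mm. Behind it lies the feed slot, 39 mm wide between two white rails.
- end_stop (a point): middle of the foot of the face of the white block that ends the slot (30 mm high), at tray x = 121 mm, y = 0. Three large caps in a row against it fill the slot from x = 13 to 121 mm, the last one centred at x = 31 mm; each newly pushed cap may push those before it along.
- flap_post (a point): foot of the gate flap's steel hinge post (6 mm thick, top 31 mm above the bench), at tray x = 0, y = 24 mm on the tray's floor. Beside the end block, the post and the flap are the only parts higher than 11 mm.
- gate_flap (a joint): Light sprung steel flap across the gate, rad: 0 = shut, against its stop, up to 1.5 = swung open along the slot (tray +x); never the other way. Shut, its 18 mm leaf spans y = 24 to 6 mm at x = 0, 6 to 24 mm above the bench. A cap pushed along +x opens it with under 1 N; it springs shut once the cap's centre is past x = 27 mm and no finger is in its way. A finger may touch it.
- cap_a: white plastic screw cap with a ribbed skirt, round, 36 mm across and 22 mm high, about 16 g, lying open side down on the tray's floor; origin at the centre of its underside (3 mm above the bench), z up. One of three alike; which of the four scattered spots of the tray each lies on varies.
- cap_b: white plastic screw cap with a ribbed skirt, round, 36 mm across and 22 mm high, about 16 g, lying open side down on the tray's floor; origin at the centre of its underside (3 mm above the bench), z up. One of three alike; which of the four scattered spots of the tray each lies on varies.
- cap_c: white plastic screw cap with a ribbed skirt, round, 36 mm across and 22 mm high, about 16 g, lying open side down on the tray's floor; origin at the centre of its underside (3 mm above the bench), z up. One of three alike; which of the four scattered spots of the tray each lies on varies.
- small_cap: the odd one: a smaller white plastic screw cap, 24 mm across and 14 mm high, in the tray's loading area among the others; stays there. Origin at the centre of its underside, z up.
- box_stack (a point): foot of the front face (towards the robot) of the stack of lidded plastic boxes that stands fixed on the bench to the right of and behind the tray, 0.67 m ahead of the robot; the stack is 0.14 m wide and here 0.28 m high (more behind). Do not swing the gripper into it: come over from the right close to the robot or well above it.
- timer: bystander: small bench timer, 60 x 64 x 20 mm, on the bench right of the tray; origin at the centre of its underside
- forceps: bystander: steel forceps lying flat, 14 x 129 x 8 mm, on the bench between robot and tray; origin at the centre of its underside
- note_pad: bystander: block of yellow notes, 74 x 74 x 14 mm, on the bench left of the tray; origin at the centre of its underside

How it is judged:
By the outcome, as a careful person would: the job done as asked, in the order asked, and still so for the second after the job is handed in, with the robot touching nothing.
It also fails if it takes over 70 s, if anything falls off the work surface, if the arm or the gripper's body presses on something with over 40 N, if the wrist force passes 120 N, or if a joint passes its speed limit or range.

### The arm

A 7-joint arm with a two-finger parallel gripper is mounted at the origin on a cart in front of the work surface, level with it; the furniture and walls round the work are solid. World frame = base frame: x ahead of the robot, y to its left, z up, the work surface at z = 0. Lengths are in m, angles in degrees, forces in N, time in s.
With the tool pointing down it reaches from about 0.425 to 0.8 m from the base axis. Payload 8.3 kg.
Tool frame: the origin (TCP) lies at the very end of the fingers, on their centre line; the grasp point (between the pads) lies 19 mm behind it; z points along the fingers, y is the line along which they close (so a half turn about z gives the same grasp; the last joint's range is limited). The gripper opens to 85 mm and grips with 20 to 120 N. Pads are 22 mm wide; open, the fingers measure 114 mm over their backs; the gripper's body (76 mm by 85 mm) begins 54 mm behind the grasp point. The pads swing forward as they close: fully open they stand 13 mm farther back than shut.
Start: joints at [67.156, 21.967, 0.94, 78.501, -0.361, 79.538, -2.664], TCP at [0.206, -0.59, 0.231] pointing down, gripper open.
Joint ranges: [-169.22, 169.22], [-14.56, 117.87], [-87.37, 89.26], [10.42, 133.3], [-82.24, 262.24], [0.94, 117.77], [-172.7, 172.7]. Speed limits (degrees/s): [136.94, 136.94, 172.46, 172.46, 180, 180, 180].

### API

Orientations are given as a 3x3 rotation matrix whose columns are the frame's x, y, z axes.
In Python, from plant import observe, viewer, arm gives the robot as it stands.
- The arm moves only by the shell command python3 -m handwheel 'ROWS'. ROWS is text: rows parted by semicolons, each of 7 numbers parted by spaces: the turn, a rotation vector about the world's x, y, z in rad, then the shift along the world's x, y, z in m, then the gripper's target within -1 to 1 (shut at 1, half-way at 0, fully open at -1). In form: ax ay az x y z grip; .... A call has 1 to 12 rows; each row shifts and turns the commanded pose from where the row before left it; what a row does not reach is not made up. A row lasts 1/8 s, in which the tool goes at most 62.5 mm and 10.7 degrees, less where a joint would pass 70% of its speed; a pose out of reach is approached as far as the arm can. A call with a gripper value outside its range is refused whole. The fingers move at their own pace and stop on an object; the grip force is fixed at half the most. Time passes only in rows, so rows that do not move let the fingers close. It gives the time, the measured TCP pose, the force, the opening and the grip force at its end, in the units of the state.
- observe(): the state, without advancing time (a new reading comes with each control period).
- viewer.camera(name): name is "scene" or "top" or "wrist"; returns a dict with "pixels" (384x512x3 uint8, blue, green, red), "fx", "fy", "cx", "cy" (pixels), "k1" (the pictures are not rectified: a ray, as slopes to the right and down, at radius r is drawn at 1 + k1 r^2 times it, then the intrinsics apply), "rvec" (rotation vector, rad) and "tvec" (3), from world to camera coordinates, as OpenCV has them; the wrist camera has in their place "T_tool_cam" (4x4, takes a point from camera to tool coordinates, whose origin is the TCP and whose axes are the flange's). Camera axes: x right, y down, z forward; pixel columns grow to the right and rows downward; lengths in m; the calibration is good to about 2 mm. A picture is of the moment at which its call begins: read the wrist's pose just before it. There is no depth.
- arm.hand_in(): hands the job in; it is judged then, once.
Trained networks look in a picture, given as the dict that the camera call returned (one of the last four; its "shot" number tells which), for a name from the list of things; names that differ only in an ending like _2 or _b are one class to them, and where a whole thing is asked for, a point or a joint stands for the part that bears it (a point fixed in the world has none). Each returns a list of dicts, best first, with "conf" (0 to 1); they miss things now and then, are a little off and sometimes report something else, mostly with a low value. They report only what shows in the picture. A call takes as long as a camera call.
- viewer.trace(picture, label): "region" (384x512 bool, what is visible of it) and "rect" ([left, top, right, bottom] in pixels, round what is visible of it).
The state is a dict: "t": time; "joints": joint angles; "qd": joint speeds; "effort": joint torques, N m; "position": TCP position; "ee_rot": TCP orientation; "ft_force": force on the tool from outside, world axes, zero at the start; "torque": the same for the moment, N m; "opening": opening from 0.0 (shut) to 1.0 (fully open); "finger_force": force on a finger pad.
Only numpy, scipy, OpenCV 4.12 (cv2) and the standard library are available. Lean on these libraries where they do the work, as an engineer would, in place of code of your own. Each camera call takes 0.05 s, during which the arm holds its last target. There are 200 camera calls.

## Working session

There is one attempt and no reset: what is moved stays moved. The work goes in short steps, Python scripts to look and compute and a shell command to move; the robot and the scene stay as the last step left them, time stands still between calls to the robot, and variables do not carry over. Pictures are saved under pics/ and viewed, at most 12 in all, crops included, and the job is handed in when it is done.

```bash
mkdir -p pics; ls; cat > h.py <<'E'
import numpy as np, cv2
from plant import observe, viewer, arm
def ray(c, uv, tool=None):
    K=np.array([[c['fx'],0,c['cx']],[0,c['fy'],c['cy']],[0,0,1.]])
    uv=np.asarray(uv,float).reshape(-1,2)
    d=(uv-[c['cx'],c['cy']])/[c['fx'],c['fy']]
    s=d.copy()
    for _ in range(20): s=d/(1+c['k1']*(s**2).sum(1,keepdims=True))
    v=np.c_[s,np.ones(len(s))]
    if tool is None:
        R=cv2.Rodrigues(np.array(c['rvec'],float))[0]; t=np.array(c['tvec'],float).ravel()
        return -R.T@t, v@R
    p,Rt=tool; T=np.array(c['T_tool_cam']); R=Rt@T[:3,:3]
    return p+Rt@T[:3,3], v@R.T
def atz(c,uv,z,tool=None):
    o,d=ray(c,uv,tool); return (o+d*((z-o[2])/d[:,2])[:,None])
def cen(m):
    M=cv2.moments(m.astype(np.uint8),True); return [M['m10']/M['m00'],M['m01']/M['m00']]
E
python3 - <<'E'
from h import *
for n in ['top','scene']:
    c=viewer.camera(n); cv2.imwrite(f'pics/{n}0.png',c['pixels'])
    for l in ['cap_a','small_cap','tray','flap_post','end_stop','gate_flap','forceps','timer','note_pad']:
        for r in viewer.trace(c,l)[:5]:
            z={'cap_a':.014,'small_cap':.010}.get(l,.005)
            print(n,l,round(r['conf'],2),np.round(r['rect']),np.round(atz(c,cen(r['region']),z)[0],4))
E
```

```text
pics
top cap_a 0.72 [260. 154. 274. 169.] [0.5767 0.1776 0.014 ]
top cap_a 0.5 [238. 148. 251. 163.] [0.5899 0.2223 0.014 ]
top cap_a 0.43 [254. 191. 267. 206.] [0.485 0.188 0.014]
top small_cap 0.59 [232. 193. 248. 207.] [0.4853 0.2425 0.01  ]
top tray 0.69 [142. 140. 284. 220.] [0.5405 0.2647 0.005 ]
top flap_post 0.6 [147. 137. 289. 218.] [0.5409 0.2634 0.005 ]
top end_stop 0.82 [143. 133. 287. 219.] [0.541  0.2642 0.005 ]
top forceps 0.59 [281. 261. 282. 262.] [0.3378 0.1445 0.005 ]
top timer 0.77 [353. 215. 376. 244.] [ 0.4084 -0.0517  0.005 ]
top note_pad 0.89 [108. 224. 147. 261.] [0.3807 0.51   0.005 ]
scene cap_a 0.63 [257. 201. 274. 216.] [0.4822 0.1861 0.014 ]
scene cap_a 0.49 [288. 188. 304. 203.] [0.5752 0.1748 0.014 ]
scene cap_a 0.46 [277. 180. 297. 193.] [0.5864 0.2217 0.014 ]
scene small_cap 0.46 [243. 196. 253. 205.] [0.484  0.2414 0.01  ]
scene tray 0.92 [213. 145. 322. 232.] [0.5331 0.2555 0.005 ]
scene flap_post 0.67 [213. 149. 324. 232.] [0.5325 0.2565 0.005 ]
scene flap_post 0.38 [306. 266. 349. 305.] [ 0.4111 -0.0478  0.005 ]
scene end_stop 0.9 [216. 146. 321. 231.] [0.5323 0.2561 0.005 ]
scene gate_flap 0.5 [239. 174. 248. 179.] [0.5394 0.3285 0.005 ]
scene forceps 0.74 [206. 224. 230. 257.] [0.3462 0.1859 0.005 ]
scene timer 0.82 [304. 268. 348. 304.] [ 0.4105 -0.048   0.005 ]
scene note_pad 0.64 [152. 166. 172. 184.] [0.3965 0.494  0.005 ]
```

```bash
python3 - <<'E'
import cv2
a=cv2.imread('pics/top0.png')[120:280,95:300]; b=cv2.imread('pics/scene0.png')[135:265,195:355]
a=cv2.resize(a,None,fx=3.6,fy=3.6,interpolation=cv2.INTER_CUBIC); cv2.imwrite('pics/a.png',a)
E
```

```text
(no output)
```

View pics/a.png

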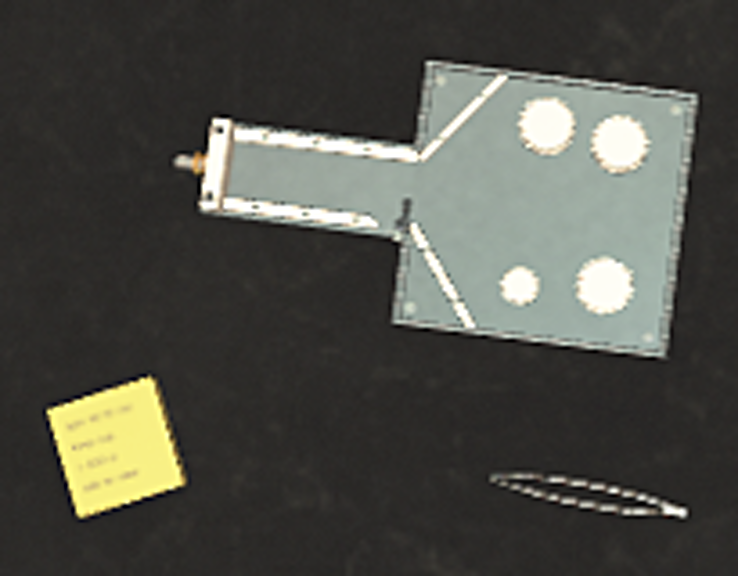

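View pics/scene0.png

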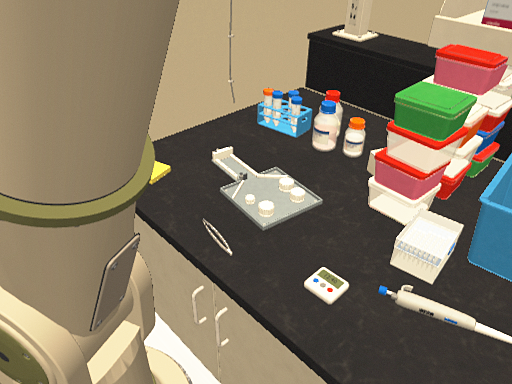

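```bash
cat >> h.py <<'E'
def fit(P,Q): # Q tray -> P world: yaw, origin
    P=np.array(P);Q=np.array(Q);p=P-P.mean(0);q=Q-Q.mean(0)
    a=np.arctan2((q[:,0]*p[:,1]-q[:,1]*p[:,0]).sum(),(q*p).sum())
    R=np.array([[np.cos(a),-np.sin(a)],[np.sin(a),np.cos(a)]]); o=P.mean(0)-R@Q.mean(0)
    return a,o,R,P-(Q@R.T+o)
E
python3 - <<'E'
from h import *
s=observe(); print(s['t'],np.round(s['ee_rot'],3).tolist(),s['position'],s['opening'])
c=viewer.camera('top')
uv=np.array([[428,60],[697,95],[665,357],[393,323]])/3.6+[95,120]
P=atz(c,uv,.011)[:,:2]; Q=np.array([[0,-88],[-180,-88],[-180,88],[0,88]])/1e3
a,o,R,e=fit(P,Q); print(np.degrees(a),o,np.round(e*1e3,1))
for p in [(.576,.1765),(.588,.222),(.4836,.187),(.4846,.242)]: print(np.round((np.array(p)-o)@R*1e3))
print('load',o+R@[-.09,0])
E
```

```text
1.0 [[0.944, 0.33, 0.0], [0.33, -0.944, 0.0], [0.0, -0.0, -1.0]] [ 0.20602018 -0.5900373   0.23128815] 0.9974038297834458
82.22221235438114 [0.54756769 0.31219206] [[-0.  -0. ]
 [-1.1  0.5]
 [ 0.9  0.2]
 [ 0.2 -0.7]]
[-131.  -47.]
[-84. -52.]
[-133.   46.]
[-78.  53.]
load [0.53538786 0.22302002]
```

```bash
python3 -m handwheel '0 0 -0.043 0.032 0.04 0 0.78;0 0 -0.043 0.032 0.04 0 0.78;0 0 -0.043 0.032 0.04 0 0.78;0 0 -0.043 0.032 0.04 0 0.78;0 0 -0.043 0.032 0.04 0 0.78;0 0 -0.043 0.032 0.04 0 0.78;0 0 -0.043 0.018 0.05 0 0.78;0 0 -0.043 0.018 0.05 0 0.78;0 0 -0.043 0.018 0.05 0 0.78;0 0 -0.043 0.018 0.05 0 0.78;0 0 -0.043 0.018 0.05 0 0.78' && python3 -m handwheel '0 0 0 0.01 0.05 0 0.78;0 0 0 0.01 0.05 0 0.78;0 0 0 0.01 0.05 0 0.78;0 0 0 0.01 0.05 0 0.78;0 0 0 0 0.05 0 0.78;0 0 0 0 0.04 0 0.78;0 0 0 0 0 0 0.78'
cat > look.py <<'E'
import sys
from h import *
s=observe(); c=viewer.camera('wrist'); tool=(np.array(s['position']),np.array(s['ee_rot']))
cv2.imwrite(f'pics/{sys.argv[1]}.png',c['pixels'])
print(s['t'],tool[0],'yaw y',np.degrees(np.arctan2(tool[1][1,1],tool[1][0,1])),s['opening'],np.round(s['joints'],0))
for l,z in [('cap_a',.014),('small_cap',.010),('tray',.005),('gate_flap',.015),('flap_post',.01)]:
    for r in viewer.trace(c,l)[:4]:
        print(l,round(r['conf'],2),np.round(r['rect']),np.round(atz(c,cen(r['region']),z,tool)[0],4))
E
python3 look.py w1
```

```text
t: 2.42
position: [0.4884, -0.0985, 0.2316]
ee_rot: [[0.99, -0.138, 0.001], [-0.138, -0.99, -0.0], [0.001, 0.0, -1.0]]
ft_force: [1.0, -0.9, 0.0]
opening: 0.11
finger_force: 0.0
t: 3.3
position: [0.5268, 0.1944, 0.2313]
ee_rot: [[0.992, -0.13, -0.0], [-0.13, -0.992, 0.002], [-0.001, -0.002, -1.0]]
ft_force: [-0.2, 0.6, 0.8]
opening: 0.11
finger_force: 0.0
3.3 [0.52677662 0.19438552 0.2313329 ] yaw y -97.47369113332218 0.10954692856805708 [   2.   17.  -31.   88.    9.   78. -128.]
cap_a 0.92 [250. 104. 280. 136.] [0.5784 0.1752 0.014 ]
cap_a 0.73 [209. 100. 234. 132.] [0.5907 0.2238 0.014 ]
cap_a 0.72 [252. 179. 275. 213.] [0.4853 0.1863 0.014 ]
cap_a 0.33 [212. 186. 232. 208.] [0.4875 0.2414 0.014 ]
small_cap 0.71 [213. 186. 234. 205.] [0.486 0.242 0.01 ]
small_cap 0.53 [ 28.  85. 303. 222.] [0.5484 0.2657 0.01  ]
tray 0.97 [ 29.  82. 305. 224.] [0.548 0.267 0.005]
gate_flap 0.59 [155. 163. 165. 180.] [0.5326 0.3162 0.015 ]
flap_post 0.62 [213. 185. 234. 206.] [0.4863 0.2422 0.01  ]
flap_post 0.61 [ 32.  82. 303. 224.] [0.5485 0.2661 0.01  ]
```

View pics/w1.png

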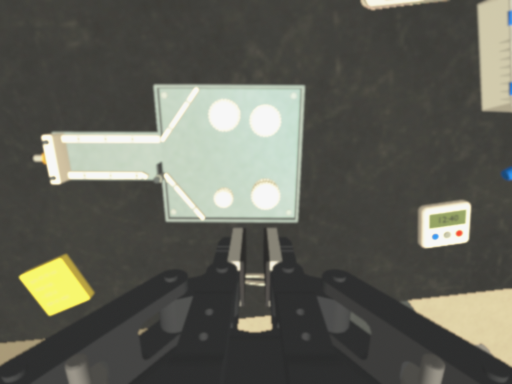

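```bash
python3 - <<'E'
from h import *
s=observe(); c=viewer.camera('wrist'); tool=(np.array(s['position']),np.array(s['ee_rot']))
m=viewer.trace(c,'tray')[0]['region'].astype(np.uint8)
P=atz(c,[[153,84.5],[305.5,84.5],[298,222],[166,222]],.011,tool)[:,:2]
Q=np.array([[0,-88],[-180,-88],[-180,88],[0,88]])/1e3
a,o,R,e=fit(P,Q); print(np.degrees(a),o,np.round(e*1e3,1))
for p in [(.5784,.1752),(.5907,.2238),(.4853,.1863),(.486,.242)]: print(np.round((np.array(p)-o)@R*1e3,1))
im=cv2.resize(c['pixels'][70:235,20:320],None,fx=2.6,fy=2.6,interpolation=cv2.INTER_CUBIC)
cv2.imwrite('pics/w2.png',im)
# project gate geometry via post
print(atz(c,[[161,166],[159,179]],.02,tool))
E
```

```text
81.97027435430398 [0.551287   0.30581388] [[ 0.1  0.4]
 [ 0.2 -0.7]
 [ 0.1  0.3]
 [-0.3  0.1]]
[-125.5  -45.1]
[-75.7 -50.5]
[-127.6   48.6]
[-72.3  55.7]
[[0.54221516 0.30381489 0.02      ]
 [0.52612675 0.31019934 0.02      ]]
```

View pics/w2.png

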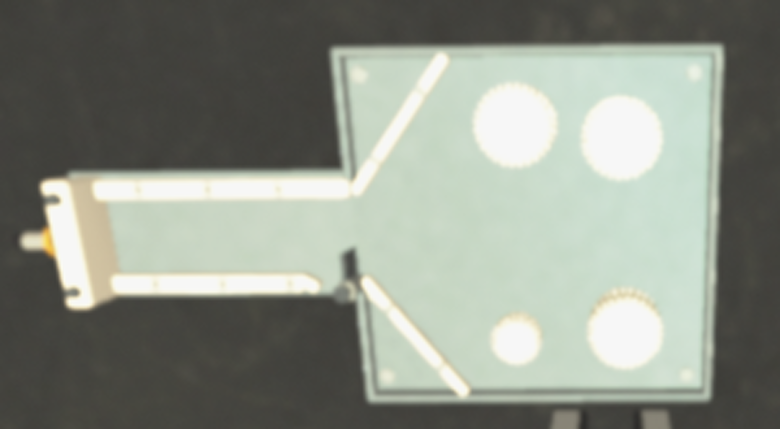

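```bash
python3 - <<'E'
from h import *
s=observe(); c=viewer.camera('wrist'); tool=(np.array(s['position']),np.array(s['ee_rot']))
f=lambda u:atz(c,np.array(u)/2.6+[20,70],.011,tool)[:,:2]
Q=np.array([[0,-88],[-180,-88],[-180,88],[0,88]])/1e3
a,o,R,e=fit(f([[332,46],[723,45],[710,401],[369,402]]),Q); print(np.degrees(a),o,np.round(e*1e3,1))
for p in [(.5784,.1752),(.5907,.2238),(.4853,.1863),(.486,.242)]: print(np.round((np.array(p)-o)@R*1e3,1))
print(np.round((f([[354,190],[366,282],[319,284],[94,190],[113,284],[345,291]])-o)@R*1e3,1))
E
```

```text
82.31215495660226 [0.54813259 0.31372096] [[ 0.4 -0.4]
 [ 0.2  0.5]
 [-0.2  0.4]
 [-0.3 -0.5]]
[-133.2  -48.5]
[-83.4 -54.2]
[-134.7   45.2]
[-79.4  52. ]
[[ -3.9 -22.7]
 [ -5.3  23.2]
 [ 18.4  24.2]
 [122.7 -23.3]
 [122.5  23.7]
 [  5.7  27.8]]
```

```bash
python3 -m handwheel '0 0 0 0.05 0.012 0 0.78;0 0 0 0.05 0.012 -0.02 0.78;0 0 0 0 0 -0.05 0.78;0 0 0 0 0 -0.05 0.78;0 0 0 0 0 -0.05 0.78;0 0 0 0 0 -0.03 0.78;0 0 0 0 0 -0.014 0.78;0 0 0 0 0 0 0.78'
```

```text
t: 4.75
position: [0.6278, 0.2136, 0.0169]
ee_rot: [[0.991, -0.137, -0.001], [-0.137, -0.991, -0.0], [-0.001, 0.0, -1.0]]
ft_force: [-0.5, 0.3, 0.8]
opening: 0.107
finger_force: 0.0
```

```bash
python3 -m handwheel '0 0 0 0 0.0045 -0.001 0.78;0 0 0 -0.0089 0.0012 0 0.78;0 0 0 -0.0089 0.0012 0 0.78;0 0 0 -0.0089 0.0012 0 0.78;0 0 0 -0.0089 0.0012 0 0.78;0 0 0 -0.0089 0.0012 0 0.78;0 0 0 -0.0089 0.0012 0 0.78;0 0 0 -0.0089 0.0012 0 0.78;0 0 0 0 0 0 0.78;0 0 0 0.006 -0.001 0 0.78;0 0 0 0 0 0.03 0.78' && python3 -m handwheel '0 0 0.1745 -0.002 -0.0016 0.03 0.78;0 0 0.1745 -0.002 -0.0016 0 0.78;0 0 0.1745 -0.005 -0.0045 0 0.78;0 0 0.1745 -0.005 -0.0045 0 0.78;0 0 0.1745 -0.005 -0.0045 0 0.78;0 0 0.1745 -0.005 -0.0045 0 0.78;0 0 0.1745 -0.005 -0.0045 0 0.78;0 0 0.1745 -0.005 -0.004 0 0.78;0 0 0.1745 -0.005 -0.004 0 0.78;0 0 0 0 0 0 0.78'
cat >> look.py <<'E'
o=np.array([.548,.313]);a=np.radians(82.3);R=np.array([[np.cos(a),-np.sin(a)],[np.sin(a),np.cos(a)]])
T=lambda p:np.round((np.asarray(p)[:2]-o)@R*1e3,1)
print('tcp tray',T(tool[0]),'z',tool[0][2])
for n,cc,tl in [('wrist',c,tool)]+[(k,viewer.camera(k),None) for k in ('top','scene')]:
  for r in viewer.trace(cc,'cap_a')[:5]: print(n,'cap',round(r['conf'],2),T(atz(cc,cen(r['region']),.016,tl)[0]),np.round(r['rect']))
E
sed -i "s/^for l,z in .*/for l,z in []:/" look.py
python3 look.py w3
```

```text
t: 6.12
position: [0.5711, 0.2243, 0.0442]
ee_rot: [[0.99, -0.138, -0.004], [-0.138, -0.99, -0.002], [-0.004, 0.002, -1.0]]
ft_force: [-0.1, -0.5, 0.6]
opening: 0.112
finger_force: 0.0
t: 7.38
position: [0.5333, 0.1914, 0.0762]
ee_rot: [[0.14, 0.99, -0.0], [0.99, -0.14, 0.0], [0.0, -0.0, -1.0]]
ft_force: [-0.6, 0.2, -0.5]
opening: 0.106
finger_force: 0.0
7.375 [0.53327966 0.19140115 0.07619755] yaw y -8.019103304432942 0.10554971979250702 [ 14.  30. -49.  97.  25.  64. -50.]
tcp tray [-122.5   -1.7] z 0.07619755067468995
wrist cap 0.94 [-131.6  -47.9] [289. 192. 342. 243.]
wrist cap 0.88 [-83.3   1.2] [224. 128. 271. 182.]
wrist cap 0.55 [-133.    44.9] [170. 194. 218. 247.]
top cap 0.49 [-135.1   57.6] [257. 201. 267. 208.]
scene cap 0.52 [-87.9   5.5] [259. 188. 278. 199.]
scene cap 0.52 [-135.6  -42.9] [290. 187. 306. 203.]
scene cap 0.49 [-136.8   49.1] [259. 200. 274. 217.]
```

View pics/w3.png

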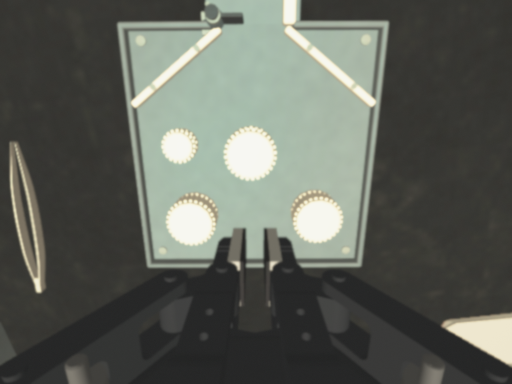

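```bash
python3 -m handwheel '0 0 0.005 -0.002 0.0003 -0.03 0.78;0 0 0 0 0 -0.0305 0.78;0 0 0 0 0 0 0.78;0 0 0 0.0013 0.0099 0 0.78;0 0 0 0.0013 0.0099 0 0.78;0 0 0 0.0013 0.0099 0 0.78;0 0 0 0.0013 0.0099 0 0.78;0 0 0 0.0013 0.0099 0 0.78;0 0 0 0.0013 0.0099 0 0.78;0 0 0 0.0013 0.0099 0 0.78'
python3 look.py w4
```

```text
t: 8.93
position: [0.5399, 0.2624, 0.0157]
ee_rot: [[0.132, 0.991, -0.0], [0.991, -0.132, -0.0], [-0.0, -0.0, -1.0]]
ft_force: [0.2, -0.3, 0.4]
opening: 0.104
finger_force: 0.1
8.925 [0.53985434 0.26236749 0.01572735] yaw y -7.588907405058102 0.10442117375754241 [  4.  38. -45.  95.  30.  60. -58.]
tcp tray [-51.3   1.3] z 0.01572735218746956
wrist cap 0.75 [-23.4   1.4] [221. 157. 289. 234.]
top cap 0.42 [17.  12.3] [144. 142. 288. 215.]
scene cap 0.74 [-136.   -43.5] [288. 188. 304. 202.]
scene cap 0.53 [-136.4   49.7] [256. 199. 274. 217.]
```

View pics/w4.png

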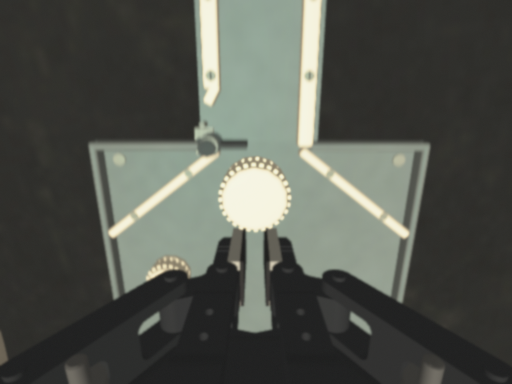

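```bash
python3 -m handwheel '0 0 0 0.002 0.0094 0 0.78;0 0 0 0.002 0.0094 0 0.78;0 0 0 0.0014 0.0095 0 0.78;0 0 0 0.0013 0.0095 0 0.78;0 0 0 0.0013 0.0095 0 0.78;0 0 0 0.0013 0.0095 0 0.78;0 0 0 0.0002 0.0015 0 0.78;0 0 0 0 0 0 0.78'
python3 look.py w5
```

```text
t: 10.22
position: [0.5494, 0.3202, 0.0158]
ee_rot: [[0.132, 0.991, 0.0], [0.991, -0.132, 0.0], [0.0, 0.0, -1.0]]
ft_force: [0.9, -0.4, -0.5]
opening: 0.109
finger_force: 0.3
10.225 [0.54936281 0.32019572 0.01579996] yaw y -7.582571032945989 0.1092681114093734 [ -3.  42. -44.  89.  32.  63. -62.]
tcp tray [ 7.3 -0.4] z 0.01579995925130235
wrist cap 0.81 [36.4 -1. ] [221. 156. 287. 230.]
top cap 0.58 [-133.1  -51.1] [261. 153. 272. 168.]
top cap 0.23 [-192.1  185.5] [277. 261. 285. 264.]
scene cap 0.74 [-137.4   49.6] [258. 199. 273. 219.]
scene cap 0.59 [-136.3  -42.9] [288. 188. 303. 202.]
scene cap 0.49 [39.  11.3] [235. 162. 242. 178.]
```

View pics/w5.png

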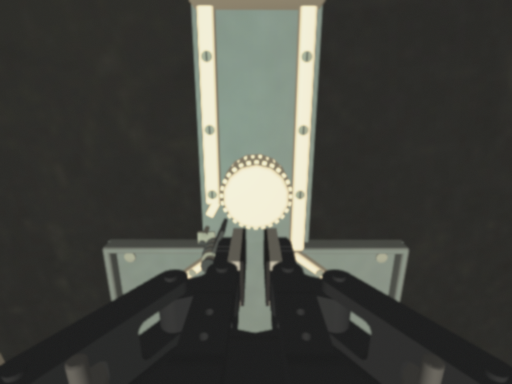

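```bash
python3 -m handwheel '0 0 0 -0.0013 -0.0099 0 0.78;0 0 0 -0.0013 -0.0099 0 0.78;0 0 0 -0.0013 -0.0099 0 0.78;0 0 0 -0.0013 -0.0099 0 0.78;0 0 0 0 0 0.055 0.78;0 0 0.148 0.0127 -0.0348 0 0.78;0 0 0.148 0.0127 -0.0348 0 0.78;0 0 0.148 0.0127 -0.0348 0 0.78;0 0 0.148 0.0127 -0.0348 0 0.78;0 0 0 0 0 0 0.78'
python3 look.py w6
```

```text
t: 11.78
position: [0.5963, 0.1359, 0.0701]
ee_rot: [[-0.439, 0.899, -0.0], [0.899, 0.439, -0.002], [-0.002, -0.001, -1.0]]
ft_force: [-0.4, 0.0, -0.1]
opening: 0.109
finger_force: 0.0
11.775 [0.59633557 0.13590309 0.07010641] yaw y 26.020880697436077 0.10932749057565198 [ 21.  38. -53.  90.  32.  68. -13.]
tcp tray [-169.   -71.6] z 0.07010641121043872
wrist cap 0.73 [-133.8   45.8] [ 98.  34. 166. 102.]
wrist cap 0.69 [-131.9  -47.8] [230. 120. 283. 175.]
top cap 0.76 [-133.8   46.4] [254. 192. 270. 209.]
top cap 0.58 [35.2 -1. ] [186. 163. 199. 179.]
top cap 0.53 [-130.9  -47.2] [260. 152. 274. 170.]
top cap 0.31 [-193.1  184.6] [278. 259. 285. 262.]
scene cap 0.66 [-135.3  -43.9] [288. 189. 303. 200.]
scene cap 0.57 [-136.9   50.9] [258. 201. 275. 218.]
```

View pics/w6.png

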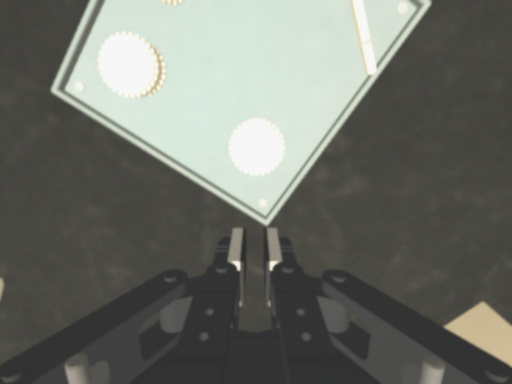

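```bash
python3 -m handwheel '0 0 0 0 0 -0.03 0.78;0 0 0 0 0 -0.0245 0.78;0 0 0 0 0 0 0.78;0 0 0 -0.0044 0.009 0 0.78;0 0 0 -0.0044 0.009 0 0.78;0 0 0 -0.0044 0.009 0 0.78;0 0 0 -0.0044 0.009 0 0.78;0 0 0 -0.0044 0.009 0 0.78;0 0 0 -0.0044 0.009 0 0.78;0 0 0 -0.0044 0.009 0 0.78;0 0 0 -0.0044 0.009 0 0.78;0 0 0 -0.0044 0.009 0 0.78' && python3 -m handwheel '0 0 0 -0.0044 0.009 0 0.78;0 0 0 -0.001 0.0018 0 0.78;0 0 0 0 0 0 0.78;0 0 0 0.0066 -0.0135 0 0.78;0 0 -0.147 -0.006 0 0 0.78;0 0 -0.147 -0.006 0 0 0.78;0 0 -0.147 -0.006 0 0 0.78;0 0 -0.147 -0.006 0 0 0.78;0 0 0 0 0 0 0.78'
python3 look.py w7
```

```text
t: 13.58
position: [0.555, 0.2228, 0.0163]
ee_rot: [[-0.444, 0.896, -0.0], [0.896, 0.444, 0.0], [0.0, -0.0, -1.0]]
ft_force: [-0.6, 0.3, -0.5]
opening: 0.11
finger_force: 0.1
t: 14.7
position: [0.533, 0.2181, 0.0164]
ee_rot: [[0.128, 0.992, 0.0], [0.992, -0.128, -0.001], [-0.001, 0.001, -1.0]]
ft_force: [0.6, 0.5, 0.2]
opening: 0.112
finger_force: 0.0
14.7 [0.53303925 0.21811506 0.01637603] yaw y -7.3751670550381725 0.11153451757311837 [  9.  36. -46.  99.  29.  59. -55.]
tcp tray [-96.    2.1] z 0.016376033664514164
wrist cap 0.86 [-116.8   42. ] [151. 263. 204. 326.]
wrist cap 0.81 [18.1 -0.3] [235.   0. 284.  12.]
wrist cap 0.63 [-76.3  50.3] [138. 180. 190. 231.]
wrist cap 0.57 [-55.1   4. ] [215. 131. 286. 206.]
top cap 0.45 [33.9 -0.5] [185. 164. 199. 180.]
scene cap 0.63 [36.5  0.9] [232. 164. 252. 176.]
scene cap 0.58 [-137.7   50.4] [260. 202. 273. 217.]
```

```bash
python3 -m handwheel '0 0 -0.004 -0.0021 0.0003 -0.0005 0.78;0 0 0 0.0013 0.0099 0 0.78;0 0 0 0.0013 0.0099 0 0.78;0 0 0 0.0025 0.0097 0 0.78;0 0 0 0.0025 0.0097 0 0.78;0 0 0 0.0025 0.0097 0 0.78;0 0 0 0.0025 0.0097 0 0.78'
python3 look.py w8
```

```text
t: 15.88
position: [0.5432, 0.2789, 0.0157]
ee_rot: [[0.132, 0.991, -0.0], [0.991, -0.132, -0.0], [-0.0, 0.0, -1.0]]
ft_force: [0.5, -1.7, 0.5]
opening: 0.11
finger_force: 0.6
15.875 [0.54323917 0.27890248 0.01573958] yaw y -7.593450877673808 0.11007052898192546 [  2.  39. -45.  93.  31.  61. -59.]
tcp tray [-34.4   0.1] z 0.015739583386056126
wrist cap 0.82 [-6.7  1.1] [218. 153. 290. 231.]
wrist cap 0.72 [36.9 -1.1] [217.  67. 295. 150.]
scene cap 0.72 [-137.7   50.2] [258. 202. 274. 218.]
scene cap 0.55 [35.3  9.4] [232. 164. 248. 177.]
scene cap 0.41 [-8.9 14.7] [240. 173. 250. 184.]
```

Cap centred in the gate mouth; push on.

```bash
python3 -m handwheel '0 0 0 0.0018 0.0098 0 0.78;0 0 0 0.0013 0.0099 0 0.78;0 0 0 0.0013 0.0099 0 0.78;0 0 0 0.0013 0.0099 0 0.78;0 0 0 0.0002 0.0012 0 0.78;0 0 0 0 0 0 0.78'
python3 look.py w9
```

```text
t: 16.92
position: [0.5489, 0.3194, 0.0158]
ee_rot: [[0.132, 0.991, 0.0], [0.991, -0.132, 0.0], [0.0, 0.0, -1.0]]
ft_force: [1.3, -0.4, 0.9]
opening: 0.113
finger_force: 0.3
16.925 [0.54894851 0.31938853 0.01580794] yaw y -7.574328919306504 0.11310714673898743 [ -3.  41. -44.  89.  31.  63. -62.]
tcp tray [ 6.5 -0.1] z 0.01580793952658349
wrist cap 0.91 [35.2  0.4] [220. 155. 289. 231.]
wrist cap 0.71 [71.8 -1. ] [217.  79. 292. 160.]
top cap 0.4 [-84.5 -40.8] [140. 140. 287. 212.]
scene cap 0.61 [-137.4   50.3] [261. 201. 274. 218.]
scene cap 0.56 [38.4 11.7] [233. 166. 238. 176.]
```

```bash
python3 -m handwheel '0 0 0 -0.0013 -0.0099 0 0.78;0 0 0 -0.0013 -0.0099 0 0.78;0 0 0 -0.0013 -0.0099 0 0.78;0 0 0 -0.0013 -0.0099 0 0.78;0 0 0 0 0 0.055 0.78;0 0 -0.154 -0.0159 -0.019 0 0.78;0 0 -0.154 -0.0159 -0.019 0 0.78;0 0 -0.154 -0.0159 -0.019 0 0.78;0 0 -0.154 -0.0159 -0.019 0 0.78;0 0 -0.154 -0.0159 -0.019 0 0.78;0 0 -0.154 -0.0159 -0.019 0 0.78;0 0 0 0 0 0 0.78'
python3 look.py w10
```

```text
t: 18.73
position: [0.4475, 0.1635, 0.0708]
ee_rot: [[0.872, 0.49, 0.0], [0.49, -0.872, -0.002], [-0.001, 0.002, -1.0]]
ft_force: [1.1, 0.5, 0.2]
opening: 0.112
finger_force: 0.0
18.725 [0.44752147 0.16354204 0.07075827] yaw y -60.678507436069786 0.11207899987554652 [ 12.  17. -41. 111.  13.  57. -96.]
tcp tray [-161.6   79.5] z 0.07075826852991415
wrist cap 0.89 [-133.8   45.1] [226. 119. 277. 178.]
wrist cap 0.24 [-100.8   13.5] [ 52.   0. 433. 224.]
top cap 0.71 [34.1  1.6] [188. 164. 203. 179.]
top cap 0.67 [68.8 -0.2] [171. 163. 184. 178.]
scene cap 0.79 [-137.7   50.1] [260. 201. 275. 217.]
scene cap 0.55 [70.4 12.5] [226. 157. 237. 171.]
```

View pics/w10.png

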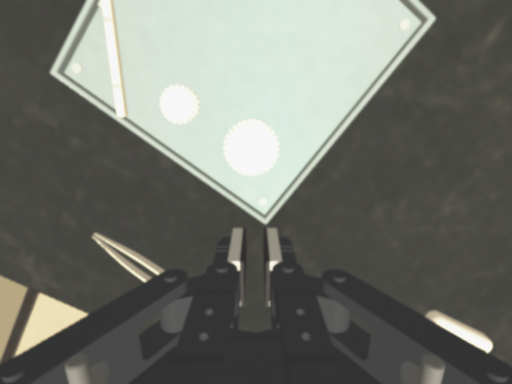

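```bash
python3 -m handwheel '0 0 0 -0.0007 0.0013 -0.03 0.78;0 0 0 0 0 -0.025 0.78;0 0 0 0 0 0 0.78;0 0 0 0.0087 0.0049 0 0.78;0 0 0 0.0087 0.0049 0 0.78;0 0 0 0.0087 0.0049 0 0.78;0 0 0 0.0087 0.0049 0 0.78;0 0 0 0.0087 0.0049 0 0.78;0 0 0 0.0087 0.0049 0 0.78;0 0 0 0.0087 0.0049 0 0.78;0 0 0 0.0023 0.0013 0 0.78;0 0 0 0 0 0 0.78' && python3 -m handwheel '0 0 0 -0.0131 -0.0074 0 0.78;0 0 0.154 0.0053 -0.0039 0 0.78;0 0 0.154 0.0053 -0.0039 0 0.78;0 0 0.154 0.0053 -0.0039 0 0.78;0 0 0.154 0.0053 -0.0039 0 0.78;0 0 0.154 0.0053 -0.0039 0 0.78;0 0 0.154 0.0053 -0.0039 0 0.78;0 0 0 0 0 0 0.78'
python3 look.py w11
```

```text
t: 20.52
position: [0.5107, 0.2025, 0.0157]
ee_rot: [[0.871, 0.492, -0.0], [0.492, -0.871, 0.0], [-0.0, -0.0, -1.0]]
ft_force: [-0.3, -0.1, 0.5]
opening: 0.11
finger_force: 0.0
t: 21.52
position: [0.5295, 0.1709, 0.0156]
ee_rot: [[0.134, 0.991, -0.0], [0.991, -0.134, 0.0], [-0.0, -0.0, -1.0]]
ft_force: [-0.0, 0.5, 0.4]
opening: 0.112
finger_force: 0.0
21.525 [0.52951888 0.17093861 0.01560061] yaw y -7.7082072975367675 0.11224338262453394 [ 15.  34. -47. 102.  29.  57. -51.]
tcp tray [-143.3   -0.7] z 0.015600614072126678
wrist cap 0.71 [-97.5  -1.1] [219. 120. 293. 202.]
top cap 0.57 [71.2 -0.3] [171. 162. 184. 179.]
top cap 0.47 [33.4  0.6] [189. 163. 205. 180.]
top cap 0.37 [-90.    8.4] [242. 176. 246. 186.]
scene cap 0.69 [73.2  3. ] [227. 158. 243. 171.]
scene cap 0.53 [35.6  0.9] [233. 164. 250. 176.]
scene cap 0.48 [-103.8   11.4] [263. 188. 276. 204.]
scene cap 0.36 [-383.    95.3] [307. 264. 347. 302.]
```

```bash
python3 -m handwheel '0 0 0 0.0013 0.0099 0 0.78;0 0 0 0.0013 0.0099 0 0.78;0 0 0 0.0013 0.0099 0 0.78;0 0 0 0.0013 0.0099 0 0.78;0 0 0 0.0013 0.0099 0 0.78;0 0 0 0.0013 0.0099 0 0.78;0 0 0 0.0013 0.0099 0 0.78;0 0 0 0.0013 0.0099 0 0.78;0 0 0 0.0013 0.0099 0 0.78;0 0 0 0.0013 0.0099 0 0.78'
python3 look.py w12
```

```text
t: 23.08
position: [0.5426, 0.2713, 0.0158]
ee_rot: [[0.132, 0.991, -0.0], [0.991, -0.132, 0.0], [0.0, -0.0, -1.0]]
ft_force: [1.2, -1.2, 0.5]
opening: 0.108
finger_force: 0.2
23.075 [0.54257868 0.27125169 0.01576111] yaw y -7.5927403558822215 0.10750652949172852 [  3.  39. -46.  94.  31.  61. -59.]
tcp tray [-42.1  -0.2] z 0.01576111070574266
wrist cap 0.76 [36.3  0.3] [216.  49. 294. 135.]
wrist cap 0.73 [65.  -0.9] [213.   1. 297.  54.]
wrist cap 0.59 [-14.4  -0.4] [219. 157. 292. 233.]
top cap 0.52 [72.3  4.6] [171. 162. 184. 176.]
scene cap 0.67 [72.9  5.8] [226. 159. 239. 167.]
scene cap 0.43 [-15.8  13.9] [245. 173. 252. 186.]
scene cap 0.4 [37.9  6.7] [233. 165. 246. 174.]
```

```bash
python3 -m handwheel '0 0 0 0.0013 0.0099 0 0.78;0 0 0 0.0013 0.0099 0 0.78;0 0 0 0.0013 0.0099 0 0.78;0 0 0 0.0013 0.0099 0 0.78;0 0 0 0.0003 0.002 0 0.78;0 0 0 0.0002 0.0015 0 0.78;0 0 0 0 0 0 0.78'
python3 look.py w13
```

```text
t: 24.25
position: [0.5483, 0.3134, 0.0157]
ee_rot: [[0.132, 0.991, -0.0], [0.991, -0.132, -0.0], [-0.0, -0.0, -1.0]]
ft_force: [1.0, -1.2, 0.5]
opening: 0.108
finger_force: 0.3
24.25 [0.54826123 0.31344528 0.01571401] yaw y -7.606853477262995 0.10803935317303393 [ -2.  41. -45.  89.  32.  63. -62.]
tcp tray [ 0.5 -0.2] z 0.015714005279178996
wrist cap 0.92 [65.1 -0.1] [216.  80. 292. 163.]
wrist cap 0.82 [28.4 -0.8] [223. 157. 290. 233.]
scene cap 0.45 [103.1   7.2] [221. 154. 230. 166.]
scene cap 0.41 [63.  10.4] [226. 164. 236. 172.]
```

```bash
python3 -m handwheel '0 0 0 0.0001 0.001 0 0.78;0 0 0 0.0001 0.001 0 0.78;0 0 0 0 0 0 0.78'; python3 -m handwheel '0 0 0 0.0001 0.001 0 0.78;0 0 0 0 0 0 0.78'
```

```text
t: 24.92
position: [0.5484, 0.3159, 0.0158]
ee_rot: [[0.132, 0.991, 0.0], [0.991, -0.132, 0.0], [0.0, -0.0, -1.0]]
ft_force: [0.6, -0.6, 0.1]
opening: 0.11
finger_force: 0.4
t: 25.18
position: [0.5484, 0.3169, 0.0158]
ee_rot: [[0.132, 0.991, -0.0], [0.991, -0.132, 0.0], [0.0, -0.0, -1.0]]
ft_force: [0.1, -0.6, 0.4]
opening: 0.112
finger_force: 0.4
```

```bash
python3 -m handwheel '0 0 0 0.0001 0.001 0 0.78;0 0 0 0 0 0 0.78'; python3 look.py w14
```

```text
t: 25.42
position: [0.5486, 0.3178, 0.0158]
ee_rot: [[0.132, 0.991, -0.0], [0.991, -0.132, 0.0], [0.0, -0.0, -1.0]]
ft_force: [-0.2, -0.1, 0.4]
opening: 0.112
finger_force: 0.5
25.425 [0.54856699 0.31779196 0.01576536] yaw y -7.585336064120394 0.1119173922229957 [ -2.  42. -45.  89.  32.  63. -62.]
tcp tray [4.8 0.1] z 0.015765356028613557
wrist cap 0.98 [105.1  -1.1] [216.   1. 299.  85.]
wrist cap 0.64 [32.4 -0. ] [219. 159. 289. 233.]
wrist cap 0.58 [68.8  0.3] [217.  82. 292. 161.]
scene cap 0.59 [105.8   6.5] [221. 153. 233. 162.]
scene cap 0.5 [34.3 10.9] [236. 165. 244. 177.]
```

View pics/w14.png

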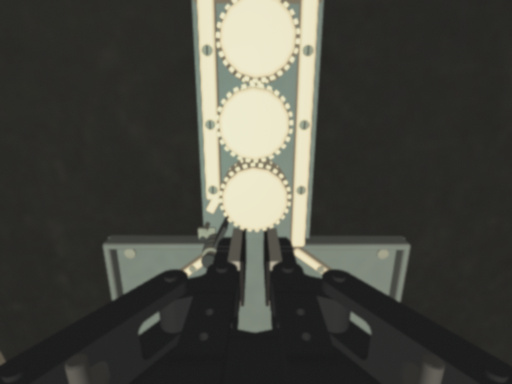

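```bash
python3 -m handwheel '0 0 0 -0.0013 -0.0099 0 0.78;0 0 0 -0.0013 -0.0099 0 0.78;0 0 0 -0.0013 -0.0099 0 0.78;0 0 0 -0.0013 -0.0099 0 0.78;0 0 0 0 0 0.05 0.78;0 0 0 0 -0.01 0.05 0.78;0 0 0 0 0 0 0.78;0 0 0 0 0 0 0.78'
python3 look.py w15; python3 -c "
import cv2
a=cv2.imread('pics/w15.png');cv2.imwrite('pics/w15z.png',cv2.resize(a[0:260,120:400],None,fx=2.2,fy=2.2))"
```

```text
t: 26.72
position: [0.5434, 0.2674, 0.1155]
ee_rot: [[0.133, 0.991, 0.0], [0.991, -0.133, -0.0], [-0.0, 0.0, -1.0]]
ft_force: [-0.4, -0.7, -0.8]
opening: 0.109
finger_force: 0.0
26.725 [0.54338381 0.26744385 0.11553288] yaw y -7.6224233055718615 0.10948807848585068 [  6.  33. -49.  89.  26.  70. -55.]
tcp tray [-45.8  -1.5] z 0.11553287643307719
wrist cap 0.97 [33.2  0.3] [230.  72. 275. 121.]
wrist cap 0.93 [94.4 -0.9] [229.   2. 274.  22.]
wrist cap 0.65 [69.   0.6] [229.  18. 276.  72.]
top cap 0.63 [ 1.04e+02 -1.00e-01] [157. 160. 170. 175.]
top cap 0.27 [16.3 25.5] [144. 143. 288. 216.]
scene cap 0.59 [33.   1.3] [236. 166. 248. 179.]
```

View pics/w15z.png

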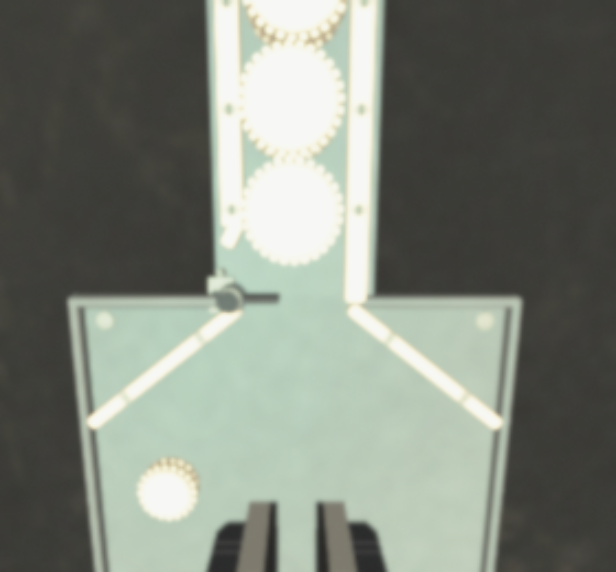

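The picture shows the three caps in a row in the slot. The flap is shut across the gate at crop (250,297), and the small cap is still in the loading area at (168,490). The robot touches nothing.

```bash
python3 -c "
from plant import arm
print(arm.hand_in())"
```

```text
the job is handed in; nothing more can be done
None
```

All three large caps stand in a row in the feed slot with the flap shut, the small cap is still in the loading area, nothing else was touched, and the job was handed in at about 27 s.

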